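# Unbolt the marking-tool case and draw its lid open

## Robot

A 7-joint arm with a two-finger parallel gripper is mounted at the origin on a cart in front of the work surface, level with it; the furniture and walls round the work are solid. World frame = base frame: x ahead of the robot, y to its left, z up, the work surface at z = 0. Lengths are in m, angles in rad, forces in N, time in s.
With the tool pointing down it reaches from about 0.4 to 0.875 m from the base axis. Payload 19.3 kg.
Tool frame: the origin (TCP) lies at the very end of the fingers, on their centre line; the grasp point (between the pads) lies 19 mm behind it; y points along the fingers, x is the direction in which the jaws open and shut, and the axes are right-handed (so a half turn about y gives the same grasp; the last joint's range is limited). The gripper opens to 85 mm and grips with 20 to 120 N. Pads are 22 mm wide; open, the fingers measure 114 mm over their backs; the gripper's body (76 mm by 85 mm) begins 54 mm behind the grasp point. The pads swing forward as they close: fully open they stand 13 mm farther back than shut.
Start: joints at [-1.375, 0.521, -0.036, 1.599, 0.021, 1.021, -0.113], TCP at [0.164, 0.603, 0.231] pointing down, gripper open.
Joint ranges: [-2.91, 2.91], [-0.3, 2.13], [-1.5, 1.42], [0.17, 2.43], [-1.26, 4.41], [0.16, 1.93], [-2.52, 2.52]. Speed limits (rad/s): [1.89, 1.89, 2.39, 2.39, 3.01, 3.01, 3.01].

## Interface

Orientations are given as [roll, pitch, yaw] about the fixed x, y, z axes, in that order (R = Rz(yaw) Ry(pitch) Rx(roll)).
In Python, from workcell import bot gives the robot as it stands. The module is installed in compiled form; this text tells all that it offers.
- The arm moves only by the shell command python3 -m crank 'ROWS' [FORCE]. ROWS is JSON, a list of rows, each an object of numbers: "hand": the closure, from 0 (fully open) to 1 (shut); "dx", "dy", "dz": the shift along the tool's x, y, z in mm; "yaw": the turn about the tool's y in rad. In form: [{"hand": .., "dx": .., "dy": .., "dz": .., "yaw": ..}, ...]. A call has 1 to 12 rows; each row is the pose to reach, as a shift and turn from the pose commanded when the call began, along the tool's axes at that moment; what a row does not reach only later rows make up. A row lasts 1/12 s, in which the tool goes at most 41.7 mm and 7.16 degrees, less where a joint would pass 70% of its speed; a pose out of reach is approached as far as the arm can. A call with a gripper value outside its range is refused whole. The fingers move at their own pace and stop on an object; FORCE is the grip in N (left out, the last holds). Time passes only in rows, so rows that repeat a pose let the fingers close. It gives the time, the measured TCP pose, the force and the opening at its end, in the units of the state.
- bot.observe(): the state, without advancing time (a new reading comes with each control period).
- bot.grab_frame(name): name is "scene" or "side" or "wrist"; returns the picture (420x560x3 uint8, red, green, blue); there is no depth.
- bot.camera_info(name): a dict with "fx", "fy", "cx", "cy" (pixels), "rvec" (rotation vector, rad) and "tvec" (3), from world to camera coordinates, as OpenCV has them. Camera axes: x right, y down, z forward; pixel columns grow to the right and rows downward; lengths in m; the calibration is good to about 2 mm. A picture is of the moment at which its call begins: read the wrist's pose just before it. camera_info takes no time and is no camera call; for the wrist camera it gives the pose at the moment of the call.
- bot.job_done(): hands the job in, once; it reports no verdict.
The state is a dict: "clock": time; "qpos": joint angles; "qd": joint speeds; "joint_efforts": joint torques, N m; "position": TCP position; "tool_rot": TCP orientation; "force": force on the tool from outside, world axes, zero at the start; "moment": the same for the moment, N m; "grip_width": finger opening in m.
Only numpy, scipy, OpenCV 4.12 (cv2) and the standard library are available. Lean on these libraries where they do the work, as an engineer would, in place of code of your own. Each camera call takes 0.05 s, during which the arm holds its last target.

## Task

Open the wooden case of marking-out tools for the class: with a fingertip push the bolt on its lid fully back out of its keeper, then hook a fingertip behind the lid's raised metal lip and draw the lid out along its grooves until it stops. Nothing may be gripped, lifted or tipped; the case stands loose on the bench, so do not drag it along, and leave the things round it where they lie.

Things in the scene. Friction and masses are not known exactly. Their poses are not given: they have to be found in the camera images.
- case: Loose pale wooden case, 200 (x) x 196 (y) x 74 mm high, 2.2 kg; origin under its centre on the bench; x points to its back, y to its left, z up. The lid's top face lies 66 mm above the bench, the 12 mm side walls stand 8 mm higher; the lid slides out along -x over the low front wall. A steel keeper (top 90 mm above the bench) stands on the right (-y) wall at x = +20 mm.
- lid (a joint): Sliding lid: 0 = shut, 0.100 m = open against its stop; it slides along the case's -x with about 2 N of friction and stays where it is left. While the bolt is in the keeper it cannot move more than 3 mm.
- bolt (a joint): Barrel bolt on the lid, its steel rod 8 mm thick lies along y: 0 = shot fully into the keeper, 0.035 m = drawn fully back (along the case's +y); the rod leaves the keeper at about 0.015 m. About 1.5 N of friction; stays where it is left.
- knob_top (a point): Middle of the top of the bolt's upright knob, 107 mm above the bench; knob 11 mm thick, 28 mm tall above the rod's axis. At bolt = 0 it is at x = +20, y = -34 mm in the case's frame (lid shut). The straps on either side of it on the lid end 83 mm above the bench: 84 to 107 mm is free for a fingertip.
- knob_outer: Half of the bolt's knob on the keeper's side (case -y), the side to push on; origin on the rod's axis under the knob
- knob_inner: Other half of the bolt's knob (case +y), not to be touched together with the outer half; same origin
- lip (a point): Middle of the top edge of the back face of the lid's aluminium lip; at x = -45, y = 0 mm in the case's frame when shut, 84 mm above the bench. The lip is 100 mm long (along y) and 18 mm high; the lid behind it (+x) is bare for 48 mm, then comes the bolt's plate; the bolt's line lies 65 mm behind the lip.
- lip_back: Upright back flange of the pull lip, the face to hook behind (it looks to the case's +x); origin at the foot of that face, middle of the lip
- lip_front: Sloping front of the lip, 18 mm deep, not to be touched together with the back; same origin as lip_back
- tape_measure: Yellow tape measure lying flat left of the case, 67x77x31 mm; origin on the bench
- pine_offcut: Pine block right of the case, 46x120x30 mm; origin under its centre
- bracket: Grey steel angle bracket right of the case, 60x40x50 mm; origin under its base
- screen_end (a point): Upper near corner of a fixed wire-mesh screen on the bench, 254 mm high: from here one panel runs 0.30 m straight back (+x) to a post, from which another runs 0.30 m to the left (+y), behind the case. Not part of the job: pass over or round it. A bench vice on the near edge, farther right, is 135 mm high.
- tin: Open grey tin of screws left of the case, 74 mm wide, 54 mm high; origin under its centre

How it is judged:
By the outcome, as a careful person would: the job done as asked, in the order asked, and still so for the second after the job is handed in, with the robot touching nothing.
It also fails if it takes over 45 s, if anything falls off the work surface, if the arm or the gripper's body presses on something with over 40 N, if the wrist force passes 120 N, or if a joint passes its speed limit or range.

## Working session

There is one attempt and no reset: what is moved stays moved. The work goes in short steps, Python scripts to look and compute and a shell command to move; the robot and the scene stay as the last step left them, time stands still between calls to the robot, and variables do not carry over. Pictures are saved under pics/ and viewed, and the job is handed in when it is done.

```bash
mkdir -p pics
cat > h.py <<'E'
import numpy as np, cv2
from workcell import bot
def P(name):
    c=bot.camera_info(name);R,_=cv2.Rodrigues(np.array(c['rvec'],float));return c,R,np.array(c['tvec'],float).ravel()
def ray(cr,u,v,z):
    c,R,t=cr;d=R.T@np.array([(u-c['cx'])/c['fx'],(v-c['cy'])/c['fy'],1]);o=-R.T@t
    return o+d*(z-o[2])/d[2]
def proj(cr,p):
    c,R,t=cr;q=R@np.array(p,float)+t;return np.array([c['fx']*q[0]/q[2]+c['cx'],c['fy']*q[1]/q[2]+c['cy']])
E
python3 - <<'E'
from h import *
print(bot.observe())
for n in ['scene','side','wrist']:
    c=P(n);print(n,c[0]['fx'],(-c[1].T@c[2]).round(3),c[1].round(2).tolist())
    im=bot.grab_frame(n);cv2.imwrite(f'pics/{n}0.png',im[:,:,::-1])
E
```

```text
{'clock': 0.0, 'qpos': array([-1.37520149,  0.52199582, -0.0363305 ,  1.59997954,  0.02118817,
        1.02113295, -0.11282082]), 'qd': array([ 0.00090911,  0.00029269, -0.001936  ,  0.00210929,  0.00105397,
        0.00030782, -0.00077606]), 'joint_efforts': array([ 5.74516325e-04, -9.27101827e+01,  1.98022529e+00, -3.69934559e+01,
        1.78999890e-02,  8.21541500e-03,  8.35019648e-06]), 'position': array([0.16411557, 0.60272108, 0.23074723]), 'tool_rot': array([-1.57086634e+00,  1.12894674e-03,  1.30496665e+00]), 'force': array([ 0.68652837, -0.7059812 ,  0.02818488]), 'moment': array([-0.02886123,  0.0525053 ,  0.00159207]), 'grip_width': 0.08537807159520067}
scene 516.4772038106393 [ 0.159 -0.873  0.826] [[0.87, -0.48, -0.02], [-0.29, -0.5, -0.82], [0.39, 0.72, -0.58]]
side 387.42441071376476 [ 0.279 -0.72   0.601] [[0.9, -0.44, 0.01], [-0.21, -0.44, -0.87], [0.39, 0.78, -0.48]]
wrist 344.1533845934184 [0.087 0.625 0.374] [[0.26, 0.96, -0.0], [0.92, -0.25, 0.31], [0.3, -0.08, -0.95]]
```

View pics/scene0.png

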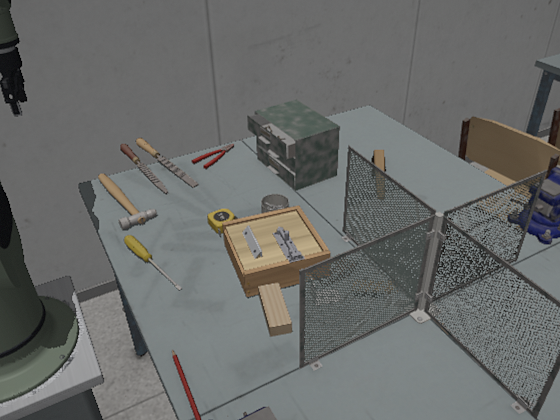

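View pics/side0.png

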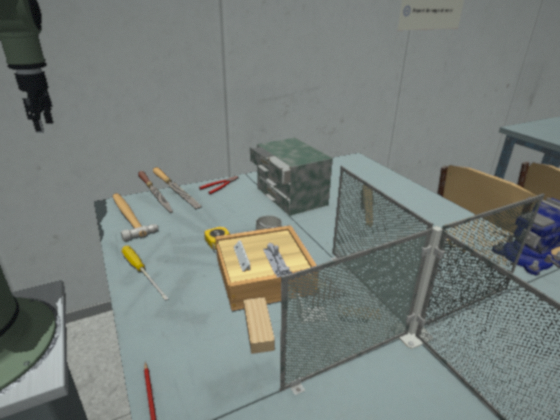

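View pics/wrist0.png

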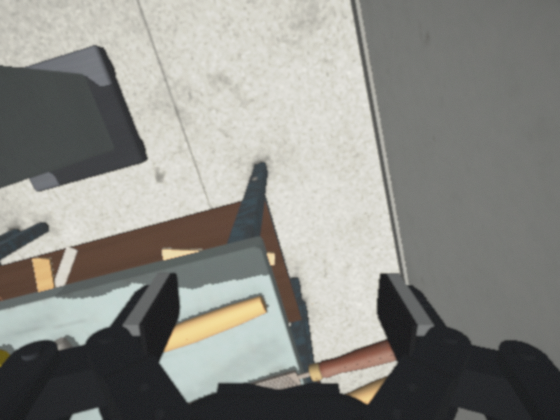

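The scene view shows the case at about (277,250), with the lip at (253,242) and the bolt at (288,243). The tape, tin, pine block and screen stand around it. I'll enlarge that area.

Run:
```python
import cv2
a=cv2.imread('pics/scene0.png')[190:340,200:350];cv2.imwrite('pics/s0z.png',cv2.resize(a,(600,600),interpolation=cv2.INTER_CUBIC))
a=cv2.imread('pics/side0.png')[210:360,195:345];cv2.imwrite('pics/d0z.png',cv2.resize(a,(600,600),interpolation=cv2.INTER_CUBIC))
```

```text
(no output)
```

View pics/s0z.png

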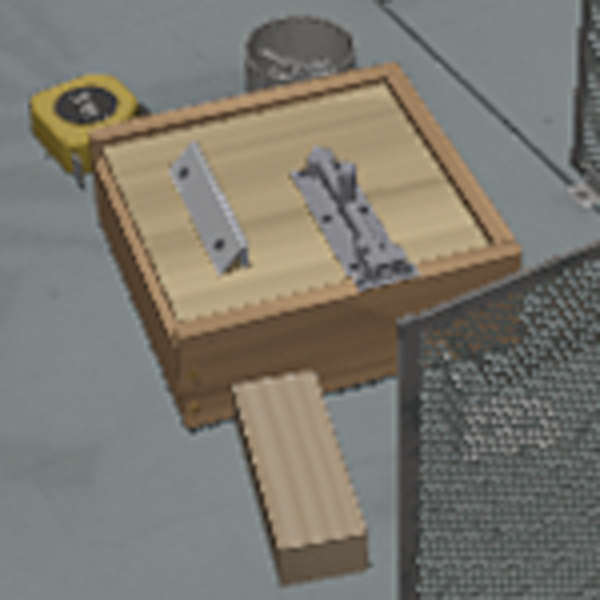

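View pics/d0z.png

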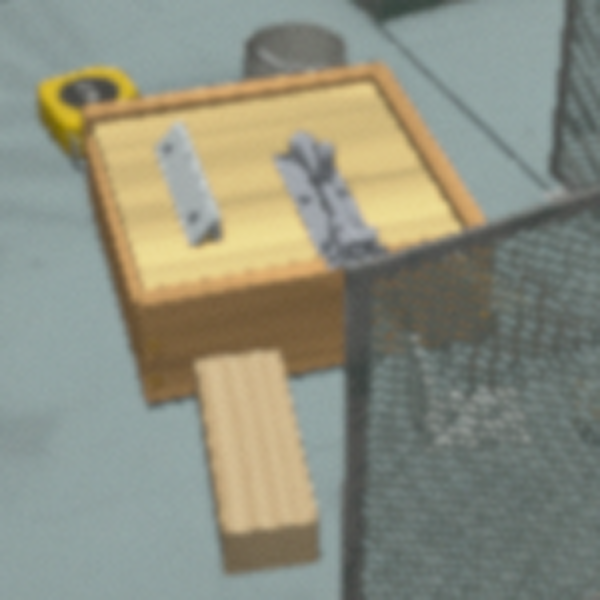

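Run:
```python
from h import *
def w(n,pts,z,ox,oy):
    c=P(n)
    return np.array([ray(c,ox+(u+.5)/4-.5,oy+(v+.5)/4-.5,z) for u,v in pts]).round(4)
S=w('scene',[(91,132),(390,65),(522,254),(178,340)],.074,200,190)
D=w('side',[(84,112),(382,64),(484,215),(138,303)],.074,195,210)
for X in(S,D):
    print(X[:,:2].tolist(),'c',X.mean(0), [np.linalg.norm(X[i]-X[i-1]).round(3) for i in range(4)])
    b=X[1]-X[0];c=X[2]-X[3];e=X[0]-X[3];f=X[1]-X[2]
    print([np.degrees(np.arctan2(v[1],v[0])).round(1) for v in(b,c)],[np.degrees(np.arctan2(-v[0],v[1])).round(1) for v in(e,f)])
print('lip top back',w('scene',[(194,141),(247,258)],.084,200,190)[:,:2], w('side',[(178,123),(220,232)],.084,195,210)[:,:2])
print('knobtop',w('scene',[(347,168)],.107,200,190), w('side',[(318,142)],.107,195,210))
print('screen',w('scene',[(400,322)],.254,200,190), w('side',[(345,268)],.254,195,210))
print('pine',w('scene',[(236,382),(318,374),(370,535),(280,548)],.03,200,190))
print('tape',w('scene',[(35,100),(135,90)],.031,200,190),'tin',w('scene',[(300,40)],.054,200,190))
```

```text
[[0.5074, 0.0661], [0.6979, 0.0348], [0.669, -0.1577], [0.4735, -0.1244]] c [ 0.58695 -0.0453   0.074  ] [np.float64(0.193), np.float64(0.193), np.float64(0.195), np.float64(0.198)]
[np.float64(-9.3), np.float64(-9.7)] [np.float64(-10.1), np.float64(-8.5)]
[[0.5061, 0.0611], [0.6992, 0.0325], [0.6745, -0.1348], [0.4737, -0.1219]] c [ 0.588375 -0.040775  0.074   ] [np.float64(0.186), np.float64(0.195), np.float64(0.169), np.float64(0.201)]
[np.float64(-8.4), np.float64(-3.7)] [np.float64(-10.0), np.float64(-8.4)]
lip top back [[ 0.5518  0.0147]
 [ 0.5305 -0.0945]] [[ 0.5487  0.0108]
 [ 0.5301 -0.0975]]
knobtop [[ 0.6029 -0.0785  0.107 ]] [[ 0.6006 -0.0733  0.107 ]]
screen [[ 0.481  -0.3393  0.254 ]] [[ 0.4791 -0.34    0.254 ]]
pine [[ 0.5048 -0.1266  0.03  ]
 [ 0.5466 -0.1436  0.03  ]
 [ 0.5134 -0.2576  0.03  ]
 [ 0.4702 -0.2425  0.03  ]]
tape [[0.5097 0.1699 0.031 ]
 [0.5707 0.1469 0.031 ]] tin [[0.6758 0.1131 0.054 ]]
```

The case centre is at about (0.587, -0.045) with a yaw of about -9.3°. I'll move above it with the hand open and look with the wrist camera.

```bash
python3 -m crank '[{"hand":0,"dx":-526,"dy":-20,"dz":-554,"yaw":-0.1},{"hand":0,"dx":-526,"dy":-20,"dz":-554,"yaw":-0.1},{"hand":0,"dx":-526,"dy":-20,"dz":-554,"yaw":-0.1},{"hand":0,"dx":-526,"dy":-20,"dz":-554,"yaw":-0.1},{"hand":0,"dx":-526,"dy":-20,"dz":-554,"yaw":-0.1},{"hand":0,"dx":-526,"dy":-20,"dz":-554,"yaw":-0.1},{"hand":0,"dx":-526,"dy":-20,"dz":-554,"yaw":-0.1},{"hand":0,"dx":-526,"dy":-20,"dz":-554,"yaw":-0.1},{"hand":0,"dx":-526,"dy":-20,"dz":-554,"yaw":-0.1},{"hand":0,"dx":-526,"dy":-20,"dz":-554,"yaw":-0.1},{"hand":0,"dx":-526,"dy":-20,"dz":-554,"yaw":-0.1},{"hand":0,"dx":-526,"dy":-20,"dz":-554,"yaw":-0.1}]'
cat >> h.py <<'E'
def axes():
    from scipy.spatial.transform import Rotation as Ro
    o=bot.observe();return o,Ro.from_euler('xyz',o['tool_rot']).as_matrix()
def to(p):
    o,R=axes();return (R.T@(np.array(p)-o['position'])*1000).round(1)
E
python3 -c "
from h import *
print(to([.56,-.05,.25]), axes()[0]['position'])"
```

```text
clock: 1.15
position: [0.4241, 0.1738, 0.2446]
tool_rot: [-1.571, -0.0, 1.405]
force: [0.6, 0.7, 1.2]
grip_width: 0.0855
[-198.3   -5.4 -171. ] [0.42410599 0.17378574 0.24459971]
```

```bash
python3 -m crank '[{"hand":0,"dx":-198,"dy":-5,"dz":-171},{"hand":0,"dx":-198,"dy":-5,"dz":-171},{"hand":0,"dx":-198,"dy":-5,"dz":-171},{"hand":0,"dx":-198,"dy":-5,"dz":-171},{"hand":0,"dx":-198,"dy":-5,"dz":-171},{"hand":0,"dx":-198,"dy":-5,"dz":-171},{"hand":0,"dx":-198,"dy":-5,"dz":-171},{"hand":0,"dx":-198,"dy":-5,"dz":-171},{"hand":0,"dx":-198,"dy":-5,"dz":-171},{"hand":0,"dx":-198,"dy":-5,"dz":-171},{"hand":0,"dx":-198,"dy":-5,"dz":-171}]'
python3 - <<'E'
from h import *
import pickle
cr=P('wrist');im=bot.grab_frame('wrist');cv2.imwrite('pics/w1.png',im[:,:,::-1]);pickle.dump(cr,open('w1.pkl','wb'))
E
```

```text
$[0]: bad value
```

View pics/w1.png

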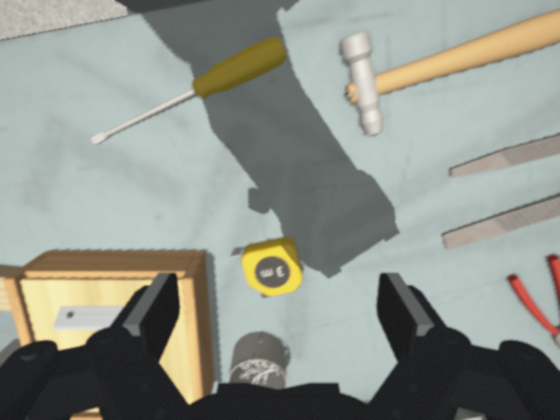

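All the fields are required, so the move was refused. The picture shows the tape, the tin and the case's left part at the bottom left.

```bash
python3 -m crank '[{"hand":0,"dx":-198,"dy":-5,"dz":-171,"yaw":0},{"hand":0,"dx":-198,"dy":-5,"dz":-171,"yaw":0},{"hand":0,"dx":-198,"dy":-5,"dz":-171,"yaw":0},{"hand":0,"dx":-198,"dy":-5,"dz":-171,"yaw":0},{"hand":0,"dx":-198,"dy":-5,"dz":-171,"yaw":0},{"hand":0,"dx":-198,"dy":-5,"dz":-171,"yaw":0},{"hand":0,"dx":-198,"dy":-5,"dz":-171,"yaw":0},{"hand":0,"dx":-198,"dy":-5,"dz":-171,"yaw":0},{"hand":0,"dx":-198,"dy":-5,"dz":-171,"yaw":0},{"hand":0,"dx":-198,"dy":-5,"dz":-171,"yaw":0},{"hand":0,"dx":-198,"dy":-5,"dz":-171,"yaw":0}]'
python3 - <<'E'
from h import *
import pickle
cr=P('wrist');im=bot.grab_frame('wrist');cv2.imwrite('pics/w2.png',im[:,:,::-1]);pickle.dump(cr,open('w2.pkl','wb'))
E
```

```text
clock: 2.12
position: [0.5591, -0.0465, 0.2494]
tool_rot: [-1.571, -0.0, 1.407]
force: [-0.2, -0.2, 0.5]
grip_width: 0.0851
```

View pics/w2.png

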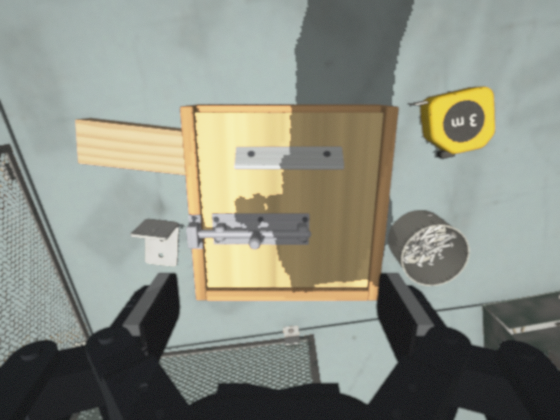

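A clear view from above: the keeper is at (193,234), the knob top near (256,240), and the lip at (235–343, 147–170). The bracket at (155,240) and the offcut are close to the right wall. I'll enlarge it to measure.

Run:
```python
import cv2
a=cv2.imread('pics/w2.png')[95:310,170:410];cv2.imwrite('pics/w2z.png',cv2.resize(a,(720,645),interpolation=cv2.INTER_CUBIC)[:600])
```

```text
(no output)
```

View pics/w2z.png

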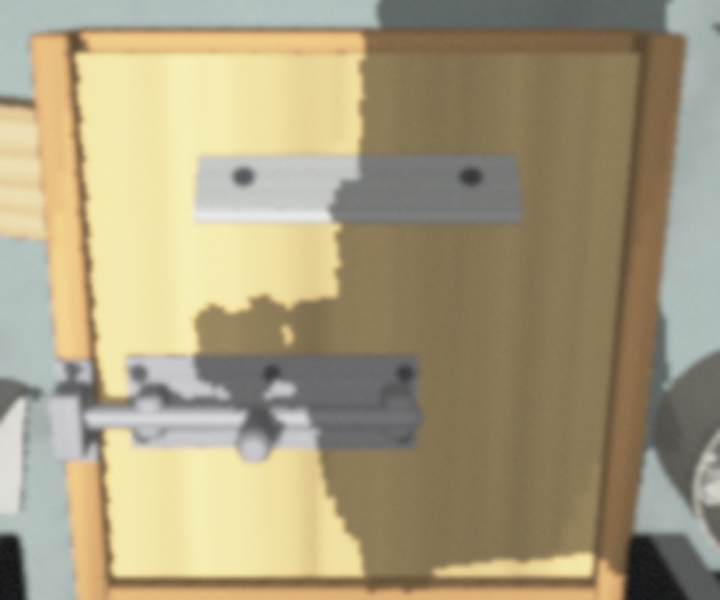

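Run:
```python
from h import *
import pickle
cr=pickle.load(open('w2.pkl','rb'))
f=lambda u,v,z: ray(cr,170+(u+.5)/3-.5,95+(v+.5)/3-.5,z)
k=f(256,442,.107);a=f(195,221,.084);b=f(521,221,.084);m=(a+b)/2
d=b-a;yaw=np.degrees(np.arctan2(-d[0],d[1]))
c1=f(32,36,.074);c2=f(686,36,.074);e=c2-c1
print('knob',k,'lip',a,b,m,np.linalg.norm(d),'yaw',yaw,'front wall yaw',np.degrees(np.arctan2(-e[0],e[1])),np.linalg.norm(e),c1,c2)
y=np.radians(yaw);ex=np.array([np.cos(y),np.sin(y),0]);ey=np.array([-ex[1],ex[0],0])
w=k-m;print('knob-lip in case',w@ex*1e3,w@ey*1e3,'expect 65,-34')
print('centre from front',((c1+c2)/2+.1*ex), 'from lip',m+.045*ex)
o,R=axes();print(o['position'],o['tool_rot'],np.degrees(o['tool_rot'][2])-90)
```

```text
knob [ 0.60210991 -0.07370305  0.107     ] lip [ 0.5371513  -0.08183152  0.084     ] [0.55331921 0.01570411 0.084     ] [ 0.54523526 -0.0330637   0.084     ] 0.09886658138790376 yaw -9.412001753070879 front wall yaw -9.41008921362928 0.19373316272545568 [ 0.4765896  -0.11980803  0.074     ] [0.50826491 0.07131815 0.074     ]
knob-lip in case 62.754862371299446 -30.791399048000244 expect 65,-34
centre from front [ 0.59108104 -0.0405982   0.074     ] from lip [ 0.58962947 -0.04042267  0.084     ]
[ 0.55922479 -0.04661001  0.24946834] [-1.57070928e+00 -3.36370506e-04  1.40655736e+00] -9.410199810209804
```

```bash
python3 -m crank '[{"hand":1,"dx":-25,"dy":0,"dz":-25,"yaw":0},{"hand":1,"dx":-50,"dy":0,"dz":-49,"yaw":0},{"hand":1,"dx":-50,"dy":0,"dz":-49,"yaw":0},{"hand":1,"dx":-50,"dy":0,"dz":-49,"yaw":0},{"hand":1,"dx":-50,"dy":30,"dz":-49,"yaw":0},{"hand":1,"dx":-50,"dy":60,"dz":-49,"yaw":0},{"hand":1,"dx":-50,"dy":90,"dz":-49,"yaw":0},{"hand":1,"dx":-50,"dy":119,"dz":-49,"yaw":0},{"hand":1,"dx":-50,"dy":119,"dz":-49,"yaw":0},{"hand":1,"dx":-50,"dy":119,"dz":-49,"yaw":0}]' 20
cat > look.py <<'E'
import sys
from h import *
import pickle
tag=sys.argv[1]
cs={'s':('scene',180,250,200),'d':('side',180,195,200),'w':('wrist',0,0,0)}
for k in sys.argv[2]:
    n=cs[k][0];cr=P(n);im=bot.grab_frame(n)[:,:,::-1];cv2.imwrite(f'pics/{n}_{tag}.png',im);pickle.dump(cr,open(f'{n}_{tag}.pkl','wb'))
    if k!='w':
        r=im[170:320,200:350] if k=='s' else im[180:330,195:345]
        cv2.imwrite(f'pics/{n}_{tag}z.png',cv2.resize(r,(600,600),interpolation=cv2.INTER_CUBIC))
o=bot.observe();print(o['position'],o['force'],o['clock'],o['grip_width'])
E
python3 look.py 3 sdw
```

```text
clock: 3.0
position: [0.5989, -0.104, 0.1302]
tool_rot: [-1.569, -0.0, 1.406]
force: [-0.1, -0.1, 1.4]
grip_width: 0.0
[ 0.60049696 -0.10488003  0.13249643] [ 0.30412498  0.15553366 -0.37615134] 3.15 -0.00028173947448126865
```

View pics/scene_3z.png

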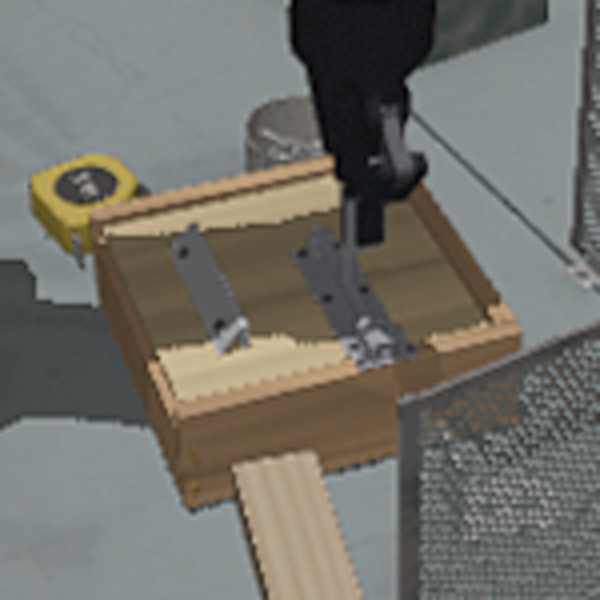

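View pics/wrist_3.png

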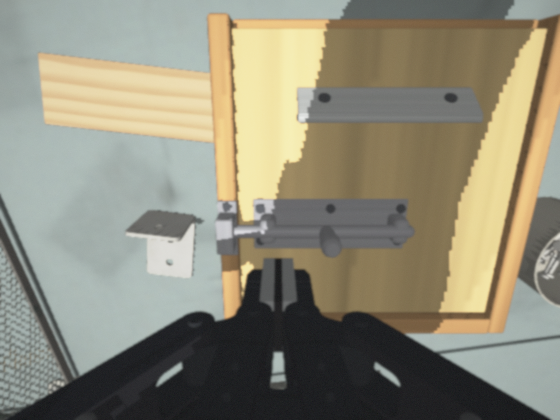

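The closed fingertip is at (278,262) in the wrist view, the knob top at about (331,245), and the keeper at (226,230). The tip lies between the two in y. I'll compute the offset.

Run:
```python
import cv2
a=cv2.imread('pics/wrist_3.png')[180:330,190:390];cv2.imwrite('pics/w3z.png',cv2.resize(a,(800,600),interpolation=cv2.INTER_CUBIC))
from h import *
import pickle
cr=pickle.load(open('wrist_3.pkl','rb'));o,R=axes()
for i in range(1): print(o['position'],proj(cr,o['position']))
k=ray(cr,331,246,.107);print('knob',k,to(k), 'keeper inner edge',to(ray(cr,237,225,.09)))
l=(ray(cr,298,122,.084)+ray(cr,481,122,.084))/2;print('lip',l,to(l))
```

```text
[ 0.60049696 -0.10488003  0.13249643] [275.82021208 275.02606594]
knob [ 0.60229398 -0.07538247  0.107     ] [29.4 25.5  3.1] keeper inner edge [-22.6  42.5   8.6]
lip [ 0.54560438 -0.03352898  0.084     ] [61.3 48.3 66. ]
```

View pics/w3z.png

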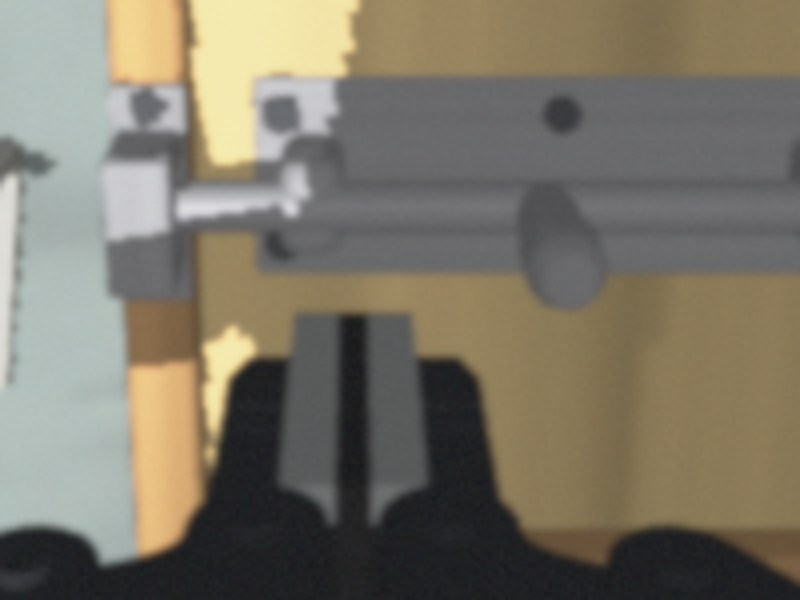

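```bash
python3 -m crank '[{"hand":1,"dx":0,"dy":13,"dz":2,"yaw":0},{"hand":1,"dx":0,"dy":26,"dz":2,"yaw":0},{"hand":1,"dx":0,"dy":39,"dz":2,"yaw":0},{"hand":1,"dx":0,"dy":39,"dz":2,"yaw":0},{"hand":1,"dx":0,"dy":39,"dz":2,"yaw":0}]'; python3 look.py 4 sw
python3 - <<'E'
import cv2
a=cv2.imread('pics/wrist_4.png')[180:330,190:390];cv2.imwrite('pics/w4z.png',cv2.resize(a,(800,600),interpolation=cv2.INTER_CUBIC))
E
```

```text
clock: 3.57
position: [0.5977, -0.1048, 0.0918]
tool_rot: [-1.571, 0.0, 1.405]
force: [-0.2, -0.0, 0.1]
grip_width: -0.0001
[ 0.59814713 -0.10497313  0.09237677] [0.35889175 1.07602896 0.07972199] 3.6667 -0.0002018201489800888
```

View pics/w4z.png

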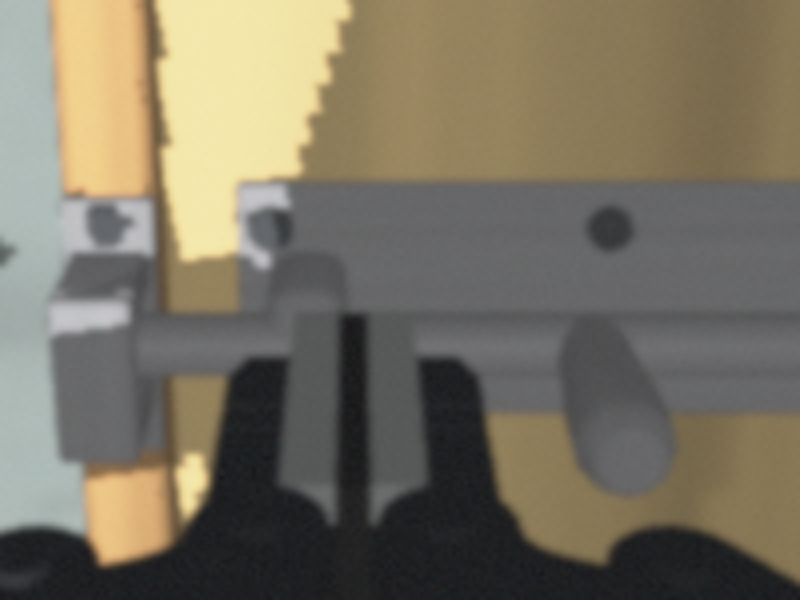

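View pics/scene_4z.png

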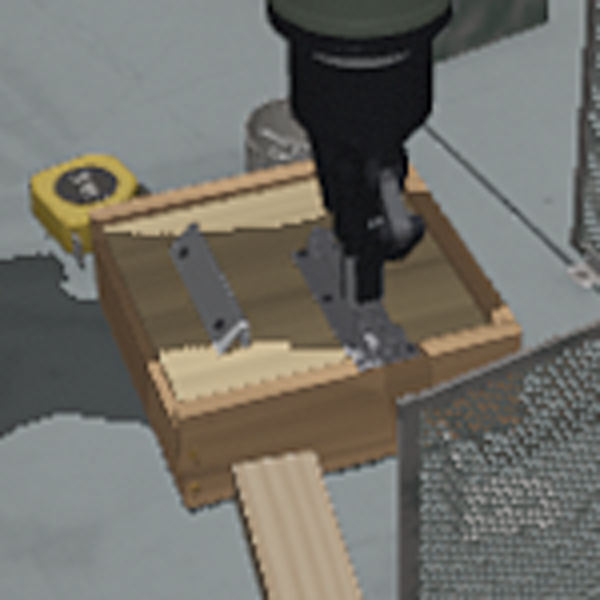

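The tip is down beside the knob on the keeper side. Tip edge is at about x=490 zoomed and the knob at about 565–670, with no contact yet. I'll push slowly along +dx.

```bash
python3 -m crank '[{"hand":1,"dx":3,"dy":0,"dz":0,"yaw":0},{"hand":1,"dx":6,"dy":0,"dz":0,"yaw":0},{"hand":1,"dx":9,"dy":0,"dz":0,"yaw":0},{"hand":1,"dx":12,"dy":0,"dz":0,"yaw":0},{"hand":1,"dx":15,"dy":0,"dz":0,"yaw":0},{"hand":1,"dx":18,"dy":0,"dz":0,"yaw":0},{"hand":1,"dx":21,"dy":0,"dz":0,"yaw":0},{"hand":1,"dx":24,"dy":0,"dz":0,"yaw":0},{"hand":1,"dx":24,"dy":0,"dz":0,"yaw":0}]'; python3 look.py 5 w
python3 - <<'E'
import cv2
a=cv2.imread('pics/wrist_5.png')[180:330,170:370];cv2.imwrite('pics/w5z.png',cv2.resize(a,(800,600),interpolation=cv2.INTER_CUBIC))
E
```

```text
clock: 4.42
position: [0.6017, -0.0803, 0.0914]
tool_rot: [-1.571, -0.0, 1.406]
force: [0.6, 0.1, -0.2]
grip_width: -0.0003
[ 0.60158298 -0.08064818  0.0913213 ] [ 0.68290018 -0.19333892  1.03893355] 4.4667 -0.00018057465394999626
```

View pics/w5z.png

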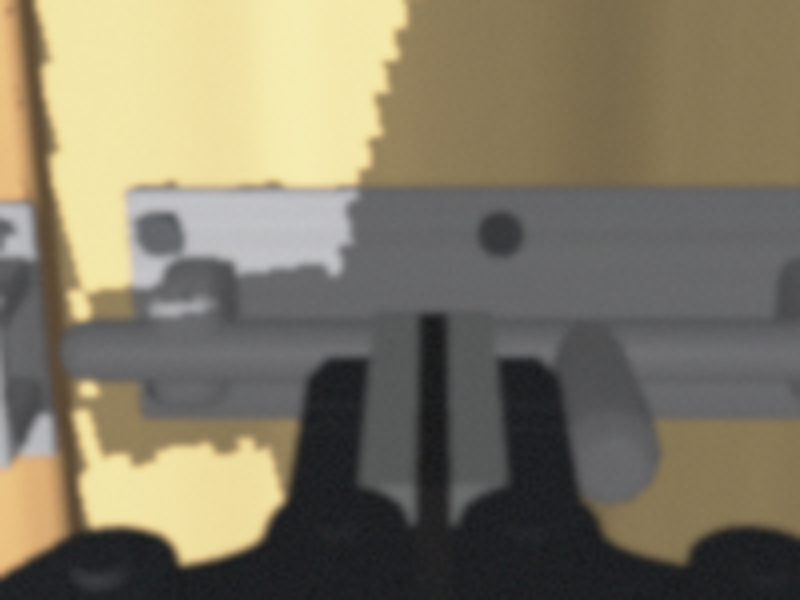

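The rod has left the keeper: its tip is at (60,350) in the zoom, and the knob has moved about 15 mm. I'll continue carefully.

```bash
python3 -m crank '[{"hand":1,"dx":3,"dy":0,"dz":0,"yaw":0},{"hand":1,"dx":6,"dy":0,"dz":0,"yaw":0},{"hand":1,"dx":9,"dy":0,"dz":0,"yaw":0},{"hand":1,"dx":12,"dy":0,"dz":0,"yaw":0},{"hand":1,"dx":14,"dy":0,"dz":0,"yaw":0},{"hand":1,"dx":16,"dy":0,"dz":0,"yaw":0},{"hand":1,"dx":16,"dy":0,"dz":0,"yaw":0},{"hand":1,"dx":16,"dy":0,"dz":0,"yaw":0}]'; python3 look.py 6 w
python3 - <<'E'
import cv2
a=cv2.imread('pics/wrist_6.png')[180:330,170:370];cv2.imwrite('pics/w6z.png',cv2.resize(a,(800,600),interpolation=cv2.INTER_CUBIC))
E
```

```text
clock: 5.13
position: [0.6043, -0.0651, 0.0914]
tool_rot: [-1.571, -0.0, 1.405]
force: [0.2, -0.1, -0.8]
grip_width: 0.0002
[ 0.60429044 -0.06525441  0.09140991] [0.18598352 0.20957956 0.65321756] 5.1833 0.0002890350815615763
```

View pics/w6z.png

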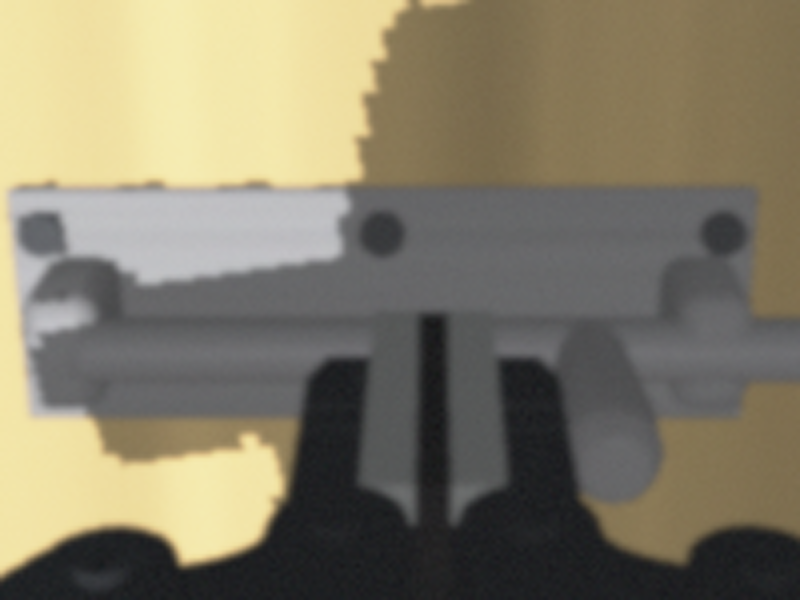

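The knob has travelled about 30.6 mm, so about 4 mm remain. I'll take fine steps and watch the force.

```bash
python3 -m crank '[{"hand":1,"dx":1,"dy":0,"dz":0,"yaw":0},{"hand":1,"dx":2,"dy":0,"dz":0,"yaw":0},{"hand":1,"dx":2.5,"dy":0,"dz":0,"yaw":0}]'
python3 -m crank '[{"hand":1,"dx":0.7,"dy":0,"dz":0,"yaw":0}]'
python3 -m crank '[{"hand":1,"dx":0.7,"dy":0,"dz":0,"yaw":0}]'; python3 look.py 7 w
python3 - <<'E'
import cv2
a=cv2.imread('pics/wrist_7.png')[180:330,170:370];cv2.imwrite('pics/w7z.png',cv2.resize(a,(800,600),interpolation=cv2.INTER_CUBIC))
E
```

```text
clock: 5.43
position: [0.6047, -0.063, 0.0914]
tool_rot: [-1.571, 0.0, 1.405]
force: [0.6, -0.7, 0.2]
grip_width: -0.0002
clock: 5.52
position: [0.6048, -0.0623, 0.0914]
tool_rot: [-1.571, 0.0, 1.405]
force: [-0.2, -2.0, 0.5]
grip_width: -0.0002
clock: 5.6
position: [0.6048, -0.0621, 0.0914]
tool_rot: [-1.571, 0.001, 1.405]
force: [-0.6, -7.5, 1.8]
grip_width: -0.0
[ 0.60475968 -0.06217649  0.09141989] [-0.77953487 -4.93730216  0.91763147] 5.65 6.94458321155082e-05
```

View pics/w7z.png

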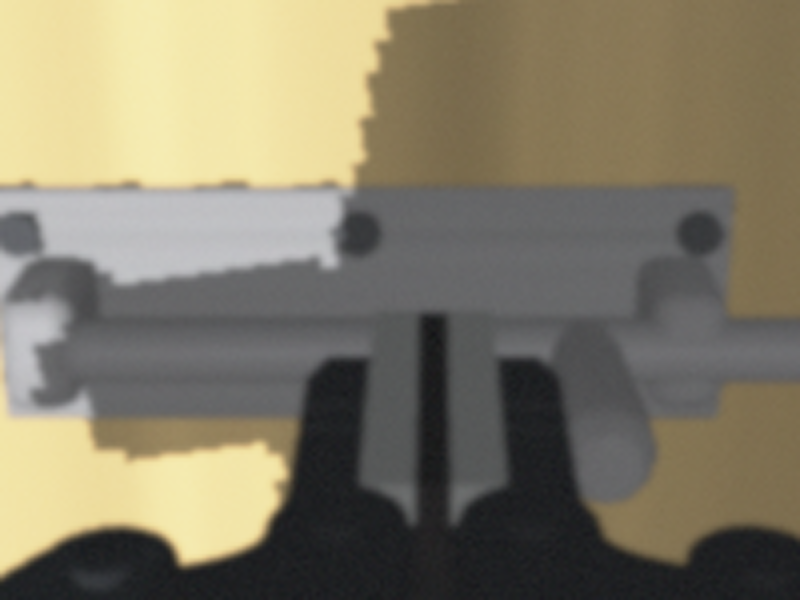

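The force rose to 7.5 N, which is the bolt stop. The rod end is well clear of the keeper and the knob is at the right strap. I'll back off, rise, and go over to behind the lip.

```bash
python3 -m crank '[{"hand":1,"dx":-4,"dy":0,"dz":0,"yaw":0},{"hand":1,"dx":-8,"dy":0,"dz":0,"yaw":0},{"hand":1,"dx":-8,"dy":-25,"dz":0,"yaw":0},{"hand":1,"dx":-8,"dy":-48,"dz":0,"yaw":0},{"hand":1,"dx":-8,"dy":-48,"dz":0,"yaw":0},{"hand":1,"dx":5,"dy":-48,"dz":22,"yaw":0},{"hand":1,"dx":18,"dy":-48,"dz":43,"yaw":0},{"hand":1,"dx":18,"dy":-48,"dz":43,"yaw":0},{"hand":1,"dx":18,"dy":-48,"dz":43,"yaw":0}]'; python3 look.py 8 w
python3 - <<'E'
import cv2
a=cv2.imread('pics/wrist_8.png');cv2.imwrite('pics/w8z.png',cv2.resize(a[150:360,140:420],(800,600),interpolation=cv2.INTER_CUBIC))
E
```

```text
clock: 6.4
position: [0.565, -0.0359, 0.1395]
tool_rot: [-1.571, -0.001, 1.406]
force: [1.4, 0.0, 0.1]
grip_width: -0.0001
[ 0.56562321 -0.03670171  0.13952381] [ 1.60088913 -0.38275562  0.55739677] 6.45 0.00016619072462614387
```

View pics/wrist_8.png

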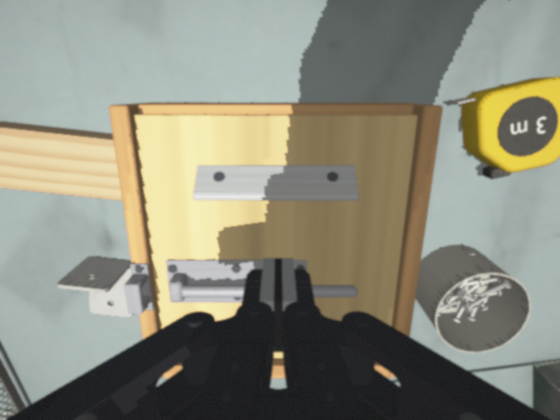

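The bolt is drawn, with its rod end at (172,291) and the keeper at (138,290). The lip's back edge is at v≈199, u from 193 to 358.

Run:
```python
from h import *
import pickle
cr=pickle.load(open('wrist_8.pkl','rb'))
a=ray(cr,193,199,.084);b=ray(cr,358,199,.084);m=(a+b)/2
print(m,np.linalg.norm(b-a),to(m))
c1=ray(cr,110,105,.074);c2=ray(cr,440,105,.074);print((c1+c2)/2,c1,c2,to((c1+c2)/2),np.linalg.norm(c2-c1))
```

```text
[ 0.54510228 -0.03320718  0.084     ] 0.09946111100622591 [ 0.1 55.5 20.8]
[ 0.49175601 -0.02458285  0.074     ] [ 0.47605315 -0.11918161  0.074     ] [0.50745887 0.07001591 0.074     ] [-0.2 65.5 74.9] 0.19178638771880566
```

The lip is centred and 20.8 mm ahead, and the case hasn't moved. I'll descend to z ≈ 0.072.

```bash
python3 -m crank '[{"hand":1,"dx":0,"dy":25,"dz":0,"yaw":0},{"hand":1,"dx":0,"dy":45,"dz":0,"yaw":0},{"hand":1,"dx":0,"dy":58,"dz":0,"yaw":0},{"hand":1,"dx":0,"dy":64,"dz":0,"yaw":0},{"hand":1,"dx":0,"dy":67.5,"dz":0,"yaw":0},{"hand":1,"dx":0,"dy":67.5,"dz":0,"yaw":0}]'; python3 look.py 9 sdw
```

```text
clock: 6.95
position: [0.5656, -0.0372, 0.0716]
tool_rot: [-1.571, 0.0, 1.404]
force: [0.2, 0.1, 0.2]
grip_width: -0.0002
[ 0.56595959 -0.0368432   0.07263323] [ 0.32358056  0.41370203 -1.06238023] 7.1 -0.0001698938226040645
```

View pics/wrist_9.png

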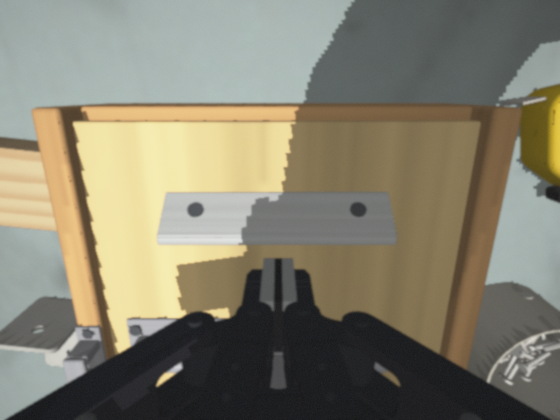

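View pics/scene_9z.png

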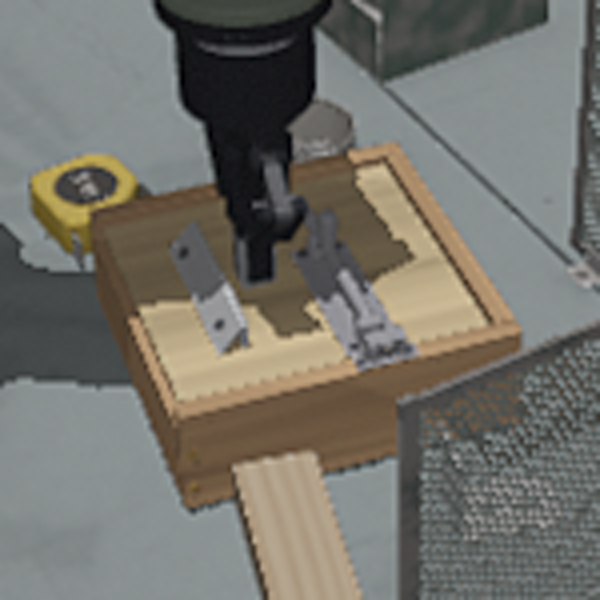

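The fingertip stands free between the lip's back face and the bolt. I'll draw the lid.

```bash
python3 -m crank '[{"hand":1,"dx":0,"dy":0,"dz":4,"yaw":0},{"hand":1,"dx":0,"dy":0,"dz":7,"yaw":0},{"hand":1,"dx":0,"dy":0,"dz":10,"yaw":0},{"hand":1,"dx":0,"dy":0,"dz":13,"yaw":0},{"hand":1,"dx":0,"dy":0,"dz":16,"yaw":0},{"hand":1,"dx":0,"dy":0,"dz":20,"yaw":0},{"hand":1,"dx":0,"dy":0,"dz":24,"yaw":0},{"hand":1,"dx":0,"dy":0,"dz":28,"yaw":0}]'; python3 look.py 10 w
```

```text
clock: 7.77
position: [0.5374, -0.032, 0.0719]
tool_rot: [-1.571, -0.0, 1.405]
force: [2.9, 0.3, 2.1]
grip_width: 0.0002
[ 0.53666234 -0.03184088  0.07187068] [0.58773422 0.39757612 0.93871718] 7.8167 1.939838746225098e-05
```

View pics/wrist_10.png

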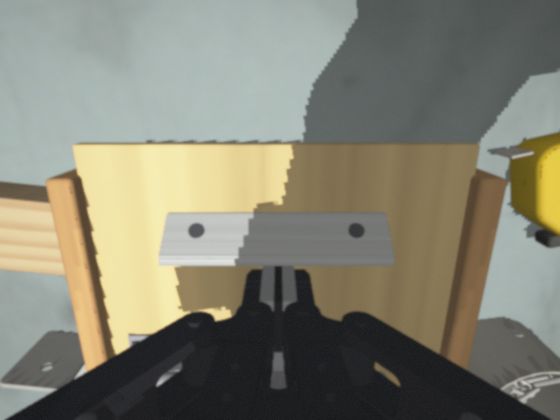

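The lid is sliding: its front edge now projects past the front wall, the tip bears on the lip's back, and the force is about 3 N. I'll continue.

```bash
python3 -m crank '[{"hand":1,"dx":0,"dy":0,"dz":5,"yaw":0},{"hand":1,"dx":0,"dy":0,"dz":11,"yaw":0},{"hand":1,"dx":0,"dy":0,"dz":17,"yaw":0},{"hand":1,"dx":0,"dy":0,"dz":23,"yaw":0},{"hand":1,"dx":0,"dy":0,"dz":29,"yaw":0},{"hand":1,"dx":0,"dy":0,"dz":35,"yaw":0},{"hand":1,"dx":0,"dy":0,"dz":41,"yaw":0},{"hand":1,"dx":0,"dy":0,"dz":47,"yaw":0},{"hand":1,"dx":0,"dy":0,"dz":53,"yaw":0},{"hand":1,"dx":0,"dy":0,"dz":59,"yaw":0},{"hand":1,"dx":0,"dy":0,"dz":64,"yaw":0},{"hand":1,"dx":0,"dy":0,"dz":68,"yaw":0}]'; python3 look.py 11 sw
python3 - <<'E'
from h import *
c=P('scene');print(0)
E
```

```text
clock: 8.82
position: [0.4701, -0.0208, 0.0719]
tool_rot: [-1.571, 0.0, 1.405]
force: [2.5, -0.6, -1.1]
grip_width: -0.0
[ 0.46990596 -0.02072544  0.07185859] [ 0.17489404 -0.24341873  0.36326643] 8.9167 -4.7008275982020814e-05
0
```

View pics/wrist_11.png

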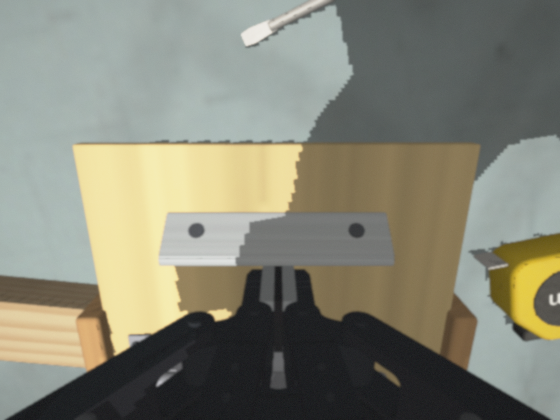

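View pics/scene_11z.png

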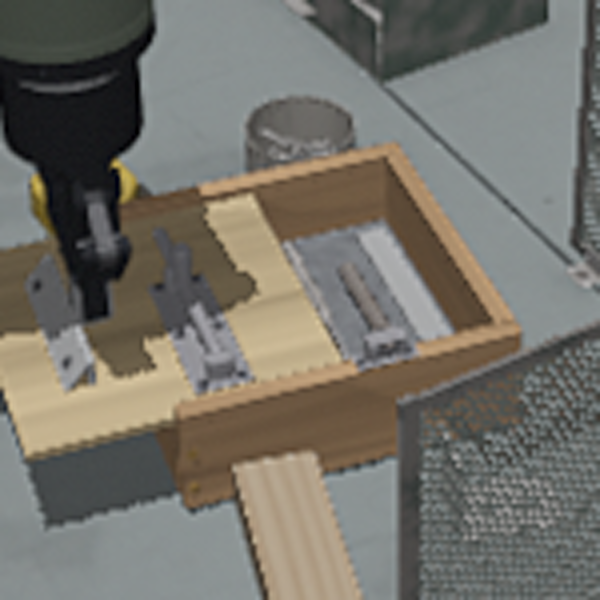

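Run:
```python
from h import *
import pickle
m0=np.array([.5452,-.0333,.084])
for t,v in (('9',243),('10',265),('11',265)):
    cr=pickle.load(open(f'wrist_{t}.pkl','rb'))
    m=(ray(cr,160,v,.084)+ray(cr,393,v,.084))/2
    print(t,m,np.linalg.norm(m-m0)*1e3,to(m))
```

```text
9 [ 0.54498535 -0.03319892  0.084     ] 0.23726227143390233 [  0.1 -12.2 -76.1]
10 [ 0.52633315 -0.02987057  0.084     ] 19.176000705971543 [  0.3 -12.2 -57.2]
11 [ 0.45831542 -0.01855805  0.084     ] 88.12636276383192 [  0.2 -12.1  11.8]
```

The lid has travelled about 88 mm, so about 12 mm are left. The case corners in the scene view are unchanged. I'll take small steps and read the force.

```bash
python3 -m crank '[{"hand":1,"dx":0,"dy":0,"dz":3,"yaw":0},{"hand":1,"dx":0,"dy":0,"dz":6,"yaw":0},{"hand":1,"dx":0,"dy":0,"dz":8,"yaw":0},{"hand":1,"dx":0,"dy":0,"dz":9,"yaw":0}]'
python3 -m crank '[{"hand":1,"dx":0,"dy":0,"dz":0.7,"yaw":0}]'|grep -E "pos|force"
python3 -m crank '[{"hand":1,"dx":0,"dy":0,"dz":0.7,"yaw":0}]'|grep -E "pos|force"
```

```text
clock: 9.25
position: [0.4617, -0.0193, 0.0719]
tool_rot: [-1.571, -0.0, 1.405]
force: [2.1, -0.8, -0.2]
grip_width: 0.0
position: [0.4611, -0.0192, 0.0719]
force: [1.6, 0.1, -0.1]
position: [0.4605, -0.0191, 0.0719]
force: [2.0, 0.4, 0.2]
```

```bash
for i in 1; do python3 -m crank '[{"hand":1,"dx":0,"dy":0,"dz":0.7,"yaw":0}]'|grep -E "pos|force"
python3 -m crank '[{"hand":1,"dx":0,"dy":0,"dz":0.5,"yaw":0}]'|grep -E "pos|force"; done; python3 look.py 12 sw
```

```text
position: [0.4598, -0.019, 0.0719]
force: [1.2, 0.0, 1.2]
position: [0.4593, -0.0189, 0.0719]
force: [2.4, -0.5, 1.4]
[ 0.45918031 -0.01889923  0.07188226] [1.20511236 0.50149063 0.97482387] 9.6833 -0.0001466417337600542
```

```bash
python3 -m crank '[{"hand":1,"dx":0,"dy":0,"dz":0.5,"yaw":0}]'|grep -E "pos|force"
```

```text
position: [0.4589, -0.0189, 0.0719]
force: [2.0, -0.7, 0.6]
```

```bash
python3 -m crank '[{"hand":1,"dx":0,"dy":0,"dz":0.5,"yaw":0}]'|grep -E "pos|force"
```

```text
position: [0.4583, -0.0188, 0.0719]
force: [2.4, -0.1, 0.7]
```

```bash
python3 -m crank '[{"hand":1,"dx":0,"dy":0,"dz":0.5,"yaw":0}]'|grep -E "pos|force"
```

```text
position: [0.4579, -0.0187, 0.0719]
force: [6.2, -1.2, -0.3]
```

The force jumped to 6.2 N at about 100.5 mm, so the lid is at its stop. I'll back off, rise, and look.

```bash
python3 -m crank '[{"hand":1,"dx":0,"dy":0,"dz":-4,"yaw":0},{"hand":1,"dx":0,"dy":0,"dz":-8,"yaw":0},{"hand":1,"dx":0,"dy":-20,"dz":-8,"yaw":0},{"hand":1,"dx":0,"dy":-60,"dz":-8,"yaw":0},{"hand":1,"dx":0,"dy":-100,"dz":-8,"yaw":0},{"hand":1,"dx":0,"dy":-140,"dz":-8,"yaw":0},{"hand":1,"dx":0,"dy":-170,"dz":-8,"yaw":0},{"hand":1,"dx":0,"dy":-170,"dz":-8,"yaw":0},{"hand":1,"dx":0,"dy":-170,"dz":-8,"yaw":0},{"hand":1,"dx":0,"dy":-170,"dz":-8,"yaw":0}]'; python3 look.py 13 sw
python3 - <<'E'
import cv2,numpy as np
a=cv2.imread('pics/scene0.png').astype(int);b=cv2.imread('pics/scene_13.png').astype(int)
d=(np.abs(a-b).max(2)).astype(np.uint8)
cv2.imwrite('pics/diff13.png',np.clip(d*3,0,255))
E
```

```text
clock: 10.77
position: [0.4654, -0.02, 0.2415]
tool_rot: [-1.57, 0.0, 1.405]
force: [0.2, 0.5, -0.6]
grip_width: -0.0007
[ 0.465171   -0.02004353  0.24084621] [-0.97535639  0.49152051 -0.07762524] 10.8667 -0.0002526674546626647
```

View pics/scene_13z.png

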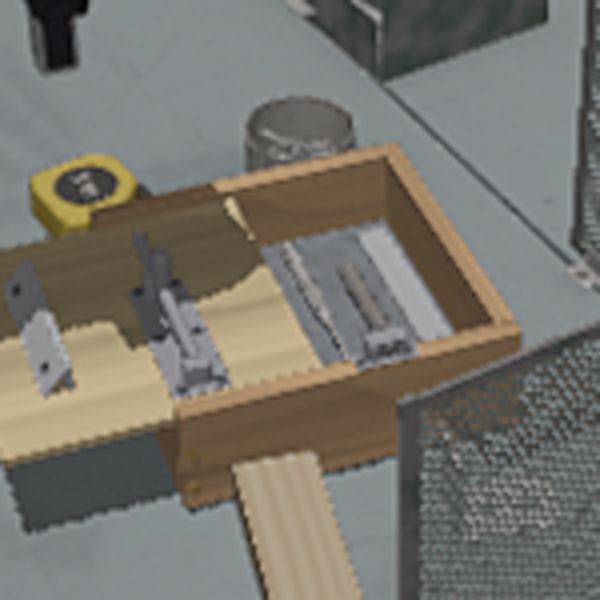

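View pics/wrist_13.png

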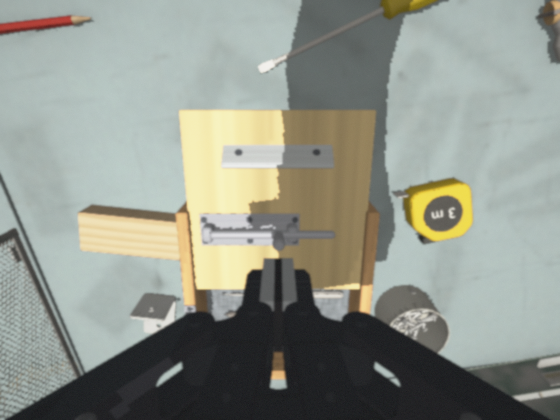

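View pics/diff13.png

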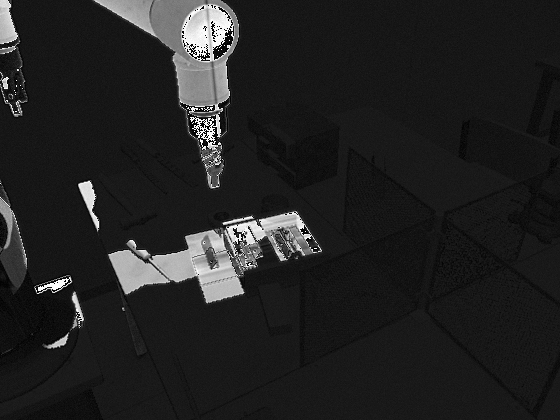

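The case outline and its neighbours don't differ between the before and after pictures; only shadows, the lid and the arm do. A last measurement of both travels:

Run:
```python
from h import *
import pickle
cr=pickle.load(open('wrist_13.pkl','rb'))
l=(ray(cr,221,168,.084)+ray(cr,334,168,.084))/2;k=ray(cr,279,243,.107)
y=np.radians(-9.41);ex=np.array([np.cos(y),np.sin(y),0]);ey=np.array([-ex[1],ex[0],0])
m0=np.array([.5452,-.0333,.084]);print('lid',(m0-l)@ex*1e3,'side',(l-m0)@ey*1e3,'knob-lip y',(k-l)@ey*1e3,'(was -30.8 at shut)')
```

```text
lid 99.2596589371578 side 0.4524268107860591 knob-lip y 1.2473540109966004 (was -30.8 at shut)
```

```bash
python3 -c "
from workcell import bot
print(bot.job_done())"
```

```text
the job is handed in; nothing more can be done
None
```

The case is open and the job was handed in at about 11 s on the robot's clock. With the closed fingertip I pushed the bolt back to its stop. I then hooked the tip behind the lip, drew the lid out to its stop, backed off and rose clear.

**Bolt:** the force rose to about 7.5 N at the stop. In the last picture the knob is at y = +1.2 mm relative to the lip's middle, and +1 mm is expected when fully drawn. The change in knob position seen from the wrist camera gives only about 32 mm of travel, against 34 mm from the arm's own motion and 35 mm nominal. The wrist pictures had put the shut knob about 3 mm off its stated place, so I relied on the stop force and the final position.

**Lid:** the force jumped from about 2 N to 6.2 N at the stop. That was one reading, which I did not repeat. The last picture gives 99.3 mm of travel and the arm's motion about 100.5 mm; 100 mm is nominal.

**Surroundings:** comparing the scene before and after shows no visible shift of the case, offcut, tape or tin. The bracket is out of that camera's view; in the wrist pictures it looks to be in its place, but I did not measure it. The gripper was about 0.24 m above the bench and touching nothing at hand-in.

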